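Find the heavier lens cell by feel and present it to the scope

ROBOT

A 6-joint arm with a two-finger parallel gripper is mounted at the origin on the work surface. World frame = base frame: x ahead of the robot, y to its left, z up, the work surface at z = 0. Lengths are in m, angles in degrees, forces in N, time in s.
With the tool pointing down it reaches from about 0.325 to 0.875 m from the base axis. Payload 4.4 kg.
Tool frame: the origin (TCP) lies at the very end of the fingers, on their centre line; the grasp point (between the pads) lies 19 mm behind it; z points along the fingers, y is the direction in which the jaws open and shut (so a half turn about z gives the same grasp; the last joint's range is limited). The gripper opens to 85 mm and grips with 20 to 120 N. Pads are 22 mm wide; open, the fingers measure 114 mm over their backs; the gripper's body (76 mm by 85 mm) begins 54 mm behind the grasp point. The pads swing forward as they close: fully open they stand 13 mm farther back than shut.
Start: joints at [59.272, 11.837, 88.321, -0, 79.842, -8.623], TCP at [0.216, 0.533, 0.231] pointing down, gripper open.
Joint ranges: [-156.59, 156.59], [-49.26, 127.26], [12.9, 141.05], [-63.56, 243.56], [4.71, 150.69], [-161.64, 161.64]. Speed limits (degrees/s): [159.86, 159.86, 180, 180, 180, 180].

INTERFACE

Orientations are given as [roll, pitch, yaw] about the fixed x, y, z axes, in that order (R = Rz(yaw) Ry(pitch) Rx(roll)).
In Python, from cell import arm gives the robot as it stands.
- The arm moves only by the tool send_rows, never from a script. Its argument "rows" is a list that holds one entry, the list of rows, each a list of 7 numbers: the shift along the tool's x, y, z in mm, then the turn, a rotation vector about the tool's x, y, z in degrees, then the opening, from 0 (shut) to 1 (fully open). In form: [[[tx, ty, tz, rx, ry, rz, hand], ...]]. A call has 1 to 8 rows; each row shifts and turns the commanded pose from where the row before left it, along the tool's axes as they then stand; what a row does not reach is not made up. A row lasts 1/12 s, in which the tool goes at most 41.7 mm and 7.16 degrees, less where a joint would pass 70% of its speed; a pose out of reach is approached as far as the arm can. A call is refused whole if a number of a shift passes 41.7 or a number of a turn 7.16, either way. A call with a gripper value outside its range is refused whole. The fingers move at their own pace and stop on an object; "newtons" is the grip in N (left out, the last holds). Time passes only in rows, so rows that do not move let the fingers close. It gives the time, the measured TCP pose, the force and the opening at its end, in the units of the state.
- arm.observe(): the state, without advancing time (a new reading comes with each control period).
- arm.camera(name): name is "scene" or "top" or "wrist"; returns (picture, depth): 400x640x3 uint8, red, green, blue; 400x640 float32, m along the optical axis (not along the pixel's ray), 0 where there is no reading.
- arm.camera_model(name): a dict with "fx", "fy", "cx", "cy" (pixels), "camera_from_world" (4x4, takes a point from world to camera coordinates). Camera axes: x right, y down, z forward; pixel columns grow to the right and rows downward; lengths in m; the calibration is good to about 2 mm. A picture is of the moment at which its call begins: read the wrist's pose just before it. camera_model takes no time and is no camera call; for the wrist camera it gives the pose at the moment of the call.
- arm.hand_in(): hands the job in, once; it reports no verdict.
The state is a dict: "clock": time; "joint_pos": joint angles; "joint_velocities": joint speeds; "joint_torque": joint torques, N m; "tool_pos": TCP position; "tcp_rot": TCP orientation; "contact_force": force on the tool from outside, world axes, zero at the start; "ft_torque": the same for the moment, N m; "grip_width": opening from 0.0 (shut) to 1.0 (fully open).
Only numpy, scipy, OpenCV 4.12 (cv2) and the standard library are available. Lean on these libraries where they do the work, as an engineer would, in place of code of your own. Each camera call takes 0.05 s, during which the arm holds its last target. There are 200 camera calls.

TASK

Four capped lens cells stand on the aluminium board; the two of middle width (52 mm) look the same, but one is heavier because it still has its glass. Lift each of these two clear of the board in turn to feel which is heavier, and leave the lighter one standing upright on the board, and the narrow and the wide cell standing where they are. Finish while holding the heavier cell in the gripper, upright and still, centred over the glass window of the upward-looking scope with about 3 cm of clear air between them: do not touch the scope, put the cell down or let go.

Things in the scene. Friction and masses are not known exactly. Their poses are not given: they have to be found in the camera images.
- cell_a_mid (a point): Middle-width lens cell, one of two. Black upright cylinder, silver band low down, red cap with yellow disc: 52 mm diameter, 56 mm tall. Point on its axis at mid-height, 28 mm above its underside; z up. Grasp across the diameter from above. One of the two weighs 0.10 to 0.14 kg, the other 0.32 to 0.45 kg; either may be the heavier, they look alike. An insert inside may shift 2 mm.
- cell_b_mid (a point): Middle-width lens cell, the other of two. Black upright cylinder, silver band low down, red cap with yellow disc: 52 mm diameter, 56 mm tall. Point on its axis at mid-height, 28 mm above its underside; z up. Grasp across the diameter from above. One of the two weighs 0.10 to 0.14 kg, the other 0.32 to 0.45 kg; either may be the heavier, they look alike. An insert inside may shift 2 mm.
- cell_narrow_mid (a point): Look-alike that is not wanted: same colours and same 56 mm height as the middle cells, but 40 mm diameter. The point lies on its axis at mid-height.
- cell_wide_mid (a point): Look-alike that is not wanted: same colours and same 56 mm height as the middle cells, but 64 mm diameter. The point lies on its axis at mid-height.
- board: Fixed square aluminium board with a grid of small holes, 230 x 230 x 12 mm, on which the four cells stand in a 2 x 2 pattern about 96 mm apart, along the board's own x and y. Origin at the centre of its underside on the table; its top is 12 mm above the table. z up.
- scope: Fixed upward-looking scope: dark square base 100 x 100 x 10 mm with a blue barrel of 72 mm diameter, top 60 mm above the table. Origin at the centre of its underside.
- scope_window (a point): Centre of the round glass window (46 mm diameter, in a silver rim) on top of the scope, 60 mm above the table, facing straight up. z up.
- cell_a: The first middle-width lens cell itself; origin at the centre of its underside.
- cell_b: The second middle-width lens cell itself; origin at the centre of its underside.
- cell_narrow: The narrow lens cell itself; origin at the centre of its underside.
- cell_wide: The wide lens cell itself; origin at the centre of its underside.
Not all that is in view belongs to the job. Leave any green or purple look-alike of the cell_b alone. What is shaped like the cell_a but blue is not meant.

How it is judged (in metres and radians):
On the way, in this order (a step that is already met when the one before it is completed fails the run):
1. the lighter of the two middle-width cells has been lifted clear of the board (15 mm or more) while the heavier stands on the board (((height (world z) of cell_a_mid above 0.055 m and contact force between cell_a and the fingers above 0.5 N and contact force between cell_a and board below 0.1 N and angle between cell_b_mid's own z axis and vertical below 0.15 rad and contact force between cell_b and board above 2.25 N) or (height (world z) of cell_b_mid above 0.055 m and contact force between cell_b and the fingers above 0.5 N and contact force between cell_b and board below 0.1 N and angle between cell_a_mid's own z axis and vertical below 0.15 rad and contact force between cell_a and board above 2.25 N))), for 0.2 s.
2. the heavier is lifted clear of the board (15 mm or more) while the lighter stands on the board, upright (((height (world z) of cell_a_mid above 0.055 m and contact force between cell_a and the fingers above 0.5 N and contact force between cell_a and board below 0.1 N and angle between cell_b_mid's own z axis and vertical below 0.15 rad and contact force between cell_b and board between 0.5 and 2.25 N) or (height (world z) of cell_b_mid above 0.055 m and contact force between cell_b and the fingers above 0.5 N and contact force between cell_b and board below 0.1 N and angle between cell_a_mid's own z axis and vertical below 0.15 rad and contact force between cell_a and board between 0.5 and 2.25 N))), for 0.2 s.
At the end, for the whole second after the job is handed in: Heavier middle cell held still by the fingers alone, upright (0.15 rad), axis within 15 mm of the window centre, underside 8 to 72 mm above it; the lighter stands released, upright on the board; narrow and wide cells upright, within 30 mm of their starts (((height (world z) of cell_a_mid above 0.055 m and contact force between cell_a and the fingers above 0.5 N and contact force between cell_a and board below 0.1 N and angle between each of cell_b_mid, cell_a_mid's own z axis and vertical below 0.15 rad and contact force between cell_b and board between 0.5 and 2.25 N and contact force between cell_b and the fingers below 0.1 N and linear speed of each of cell_b, cell_a below 0.03 m/s and horizontal distance between cell_a_mid and scope_window below 0.015 m and z of cell_a_mid in the frame of scope_window between 0.036 and 0.1 m and contact force between cell_a and scope below 0.1 N) or (height (world z) of cell_b_mid above 0.055 m and contact force between cell_b and the fingers above 0.5 N and contact force between cell_b and board below 0.1 N and angle between each of cell_a_mid, cell_b_mid's own z axis and vertical below 0.15 rad and contact force between cell_a and board between 0.5 and 2.25 N and contact force between cell_a and the fingers below 0.1 N and linear speed of each of cell_a, cell_b below 0.03 m/s and horizontal distance between cell_b_mid and scope_window below 0.015 m and z of cell_b_mid in the frame of scope_window between 0.036 and 0.1 m and contact force between cell_b and scope below 0.1 N)) and distance of each of cell_narrow_mid, cell_wide_mid from where it was at the start of the episode below 0.03 m and angle between each of cell_narrow_mid, cell_wide_mid's own z axis and vertical below 0.15 rad); the arm keeps its last pose, push and grip.
It fails at once if the scope is touched (more than 2 N) (contact force between scope and anything else above 2 N).
It fails at once if the narrow or the wide cell is shifted by more than 30 mm or tipped (distance of any of cell_narrow_mid, cell_wide_mid from where it was at the start of the episode above 0.03 m or angle between any of cell_narrow_mid, cell_wide_mid's own z axis and vertical above 0.5 rad).
It fails at once if a middle-width cell is tipped over (angle between any of cell_a_mid, cell_b_mid's own z axis and vertical above 0.8 rad).
It also fails if it takes over 72 s, if anything falls off the work surface, if the arm or the gripper's body presses on something with over 40 N, if the wrist force passes 120 N, or if a joint passes its speed limit or range.

## Working session

There is one attempt and no reset: what is moved stays moved. The work goes in short steps, Python scripts to look and compute and a tool call to move; the robot and the scene stay as the last step left them, time stands still between calls to the robot, and variables do not carry over. Pictures are saved under pics/ and viewed, about 8 in all and at most 12, crops included, and the job is handed in when it is done.

Besides the shell and the picture viewer there is one more tool, called after "Request:" as name([rows], argument=value, ...), one row to a line, values as JSON. send_rows: Moves the arm, as the interface text tells. Its arguments: {"type":"object","properties":{"rows":{"type":"array"},"newtons":{"type":"number"}},"required":["rows"]}

```bash
mkdir -p pics; ls; python3 - <<'E'
from cell import arm
import cv2,numpy as np
print(arm.observe())
for n in("scene","top"):
    p,d=arm.camera(n);np.savez('%s.npz'%n,p=p,d=d,M=arm.camera_model(n)["camera_from_world"])
    m=arm.camera_model(n);print(n,m)
    cv2.imwrite('pics/%s0.png'%n,p[:,:,::-1])
E
```

```text
pics
{'clock': 0.0, 'joint_pos': array([ 5.92725238e+01,  1.18856512e+01,  8.84041854e+01,  2.18412317e-04,
        7.98415359e+01, -8.62401939e+00]), 'joint_velocities': array([-0.04288055, -0.08001866,  0.0755034 ,  0.01122868, -0.00363543,
        0.11487027]), 'joint_torque': array([ 1.06718118e-03, -3.83030283e+01, -2.91600162e+01, -1.20491059e-04,
        1.03528527e-02, -3.11249539e-05]), 'tool_pos': array([0.21599196, 0.53208081, 0.23011694]), 'tcp_rot': array([-1.79870145e+02, -1.99117368e-02,  1.57896482e+02]), 'contact_force': array([ 0.05614632, -0.4130511 , -0.83808339]), 'ft_torque': array([ 0.02624163, -0.0193806 , -0.01343704]), 'grip_width': 0.9959705918948549}
scene {'fx': 507.92161972235937, 'fy': 507.92161972235937, 'cx': 314.48466250846184, 'cy': 205.1043052488972, 'camera_from_world': array([[ 0.60249337,  0.79803857,  0.01166951, -0.34112137],
       [ 0.50814157, -0.37227356, -0.77666244, -0.17070246],
       [-0.61546233,  0.47386374, -0.62980892,  1.64264089],
       [ 0.        ,  0.        ,  0.        ,  1.        ]])}
top {'fx': 394.49560682951426, 'fy': 394.49560682951426, 'cx': 318.2525306567204, 'cy': 202.45983503720177, 'camera_from_world': array([[-0.01905805, -0.99960785,  0.02051688,  0.05025398],
       [-0.98577429,  0.01535902, -0.16737129,  0.47280551],
       [ 0.16699053, -0.02341478, -0.98568043,  1.04940326],
       [ 0.        ,  0.        ,  0.        ,  1.        ]])}
```

View pics/top0.png

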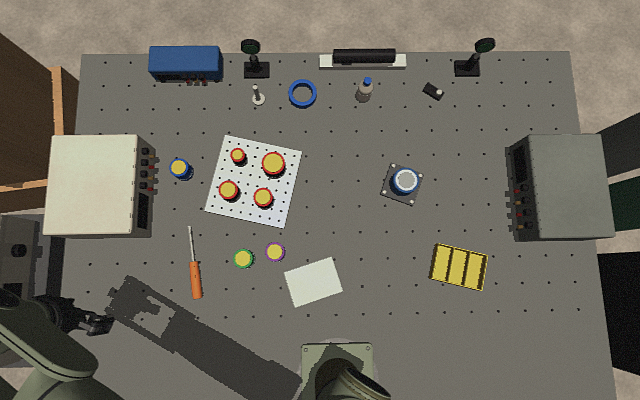

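View pics/scene0.png

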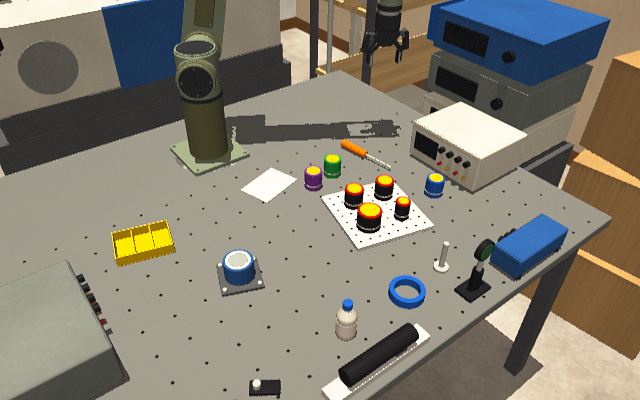

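Top view: red/yellow cells at (238,155) the smallest, (273,163) the largest, and (229,190), (263,197), which look mid-sized. Blue (180,168), green (243,259) and purple (275,252) are decoys. The scope is at (404,181). I'll measure these now and make one enlarged crop to confirm.

```bash
cat > h.py <<'E'
import cv2,numpy as np
from cell import arm
def ray(m,uv,z):
    T=np.array(m["camera_from_world"]);R=T[:3,:3];c=-R.T@T[:3,3]
    d=R.T@np.array([(uv[0]-m["cx"])/m["fx"],(uv[1]-m["cy"])/m["fy"],1]);return c+d*(z-c[2])/d[2]
def blobs(p,lo,hi,amin=30):
    h=cv2.cvtColor(p,cv2.COLOR_RGB2HSV);k=cv2.inRange(h,np.array(lo),np.array(hi))
    n,l,s,c=cv2.connectedComponentsWithStats(k)
    return [(c[i],s[i]) for i in range(1,n) if s[i,4]>=amin]
E
python3 - <<'E'
from h import *
for n in("top","scene"):
    p=np.load(n+'.npz')['p'];m=arm.camera_model(n);T=np.array(m["camera_from_world"])
    print(n)
    for c,s in blobs(p,(20,120,120),(35,255,255),20):
        w=ray(m,c,.068);Z=(T@np.r_[w,1])[2]
        print('yellow',c.round(1),s[2:],w.round(4),'diam~mm',round(1000*s[2]*Z/m["fx"],1))
    if n=="top":
      h=cv2.cvtColor(p,cv2.COLOR_RGB2HSV)
      k=((h[...,0]<35)|(h[...,0]>172))&(h[...,1]>150)&(h[...,2]>80)
      N,l,st,c=cv2.connectedComponentsWithStats(k.astype(np.uint8))
      for i in range(1,N):
        if st[i,4]>100:print('ry',c[i].round(1),st[i])
    # scope window: bright, low saturation near
    (x0,x1,y0,y1)=(385,425,165,200) if n=="top" else (215,262,242,285)
    sub=p[y0:y1,x0:x1]
    h=cv2.cvtColor(sub,cv2.COLOR_RGB2HSV);k=((h[...,1]<70)&(h[...,2]>130)).astype(np.uint8)
    N,l,st,c=cv2.connectedComponentsWithStats(k);i=1+np.argmax(st[1:,4])
    bx=st[i];cc=np.array([x0+bx[0]+bx[2]/2-.5,y0+bx[1]+bx[3]/2-.5]);print('scope',cc,bx,ray(m,cc,.06).round(4),ray(m,c[i]+[x0,y0],.06).round(4))
    for col,zz,lo,hi in(('blue',.06,(95,100,40),(125,255,255)),):
        b=blobs(sub,lo,hi,50)
        for c_,s_ in b:print(col,c_+[x0,y0],s_)
a=np.load('top.npz')['p'][125:235,195:310];b=np.load('top.npz')['p'][155:210,375:430]
a=cv2.resize(a,None,fx=4.5,fy=4.5,interpolation=2);b=cv2.resize(b,(270,a.shape[0]*270//270))if 0 else cv2.resize(b,(270,270))
o=np.zeros((a.shape[0],a.shape[1]+270,3),np.uint8);o[:,:a.shape[1]]=a;o[:270,a.shape[1]:]=b
cv2.imwrite('pics/crop.png',o[:,:,::-1])
E
```

```text
top
yellow [237.1 154.3] [10 10 75] [0.6055 0.2618 0.068 ] diam~mm 27.3
yellow [272.8 162.5] [ 19  18 269] [0.5813 0.1645 0.068 ] diam~mm 51.8
yellow [178.1 166.7] [ 15  14 157] [0.5728 0.4204 0.068 ] diam~mm 40.6
yellow [227.5 189.3] [ 14  15 164] [0.5085 0.2861 0.068 ] diam~mm 37.6
yellow [262.5 196.4] [ 14  14 164] [0.4875 0.1922 0.068 ] diam~mm 37.6
yellow [457.8 266.7] [  57   48 1458] [ 0.2915 -0.3214  0.068 ] diam~mm 150.1
yellow [274.3 251.1] [ 14  15 171] [0.341  0.1606 0.068 ] diam~mm 36.8
yellow [242.2 258. ] [ 15  15 178] [0.3247 0.2443 0.068 ] diam~mm 39.2
ry [237.3 154.6] [231 148  14  14 144]
ry [272.7 162.7] [262 152  23  22 338]
ry [177.9 166.7] [171 160  14  14 152]
ry [227.8 189.4] [219 181  19  18 233]
ry [262.8 196.9] [254 188  19  19 172]
ry [460.7 266.9] [ 431  243   57   48 1106]
ry [195.1 280. ] [189 261  13  38 340]
scope [405.5 179.5] [ 10   4  22  22 362] [ 0.5303 -0.1983  0.06  ] [ 0.5301 -0.199   0.06  ]
blue [402.93167702 182.14906832] [  5   3  29  27 161]
scene
yellow [332.1 158. ] [13  9 88] [0.3387 0.2362 0.068 ] diam~mm 38.5
yellow [313.  170.2] [13  8 81] [0.3552 0.1528 0.068 ] diam~mm 37.2
yellow [384.6 179.4] [14  9 97] [0.5093 0.2881 0.068 ] diam~mm 39.2
yellow [435.7 177.3] [14  8 85] [0.5871 0.4119 0.068 ] diam~mm 39.5
yellow [354.  187.7] [ 15  10 109] [0.4878 0.1938 0.068 ] diam~mm 41.1
yellow [403.1 200.1] [11  7 55] [0.6069 0.2639 0.068 ] diam~mm 29.3
yellow [369.4 209.2] [ 20  13 205] [0.5822 0.1659 0.068 ] diam~mm 52.0
yellow [142.1 242.6] [  64   47 1994] [ 0.3544 -0.3568  0.068 ] diam~mm 152.8
yellow [604.6 264.2] [16  9 39] [1.054  0.4713 0.068 ] diam~mm 37.0
scope [238. 263.] [   0    0   47   43 1124] [ 0.5417 -0.204   0.06  ] [ 0.5164 -0.1931  0.06  ]
blue [239.10526316 272.92857143] [  8   9  32  34 532]
```

View pics/crop.png

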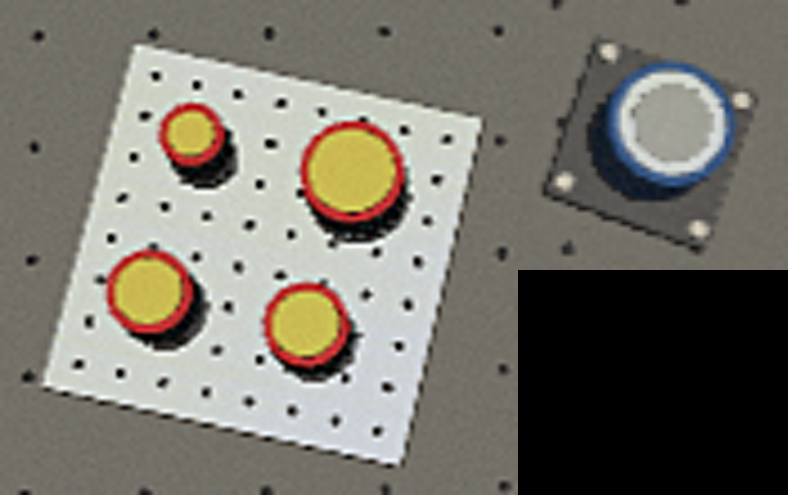

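Confirmed. The two equal mid-width discs are A (227,189), world (0.509, 0.287), and B (262,196), world (0.488, 0.193); the two views agree within 2 mm. Narrow, at (237,154), and wide, at (273,162), stay where they are. The scope window is at (0.530, -0.199). I'll grasp along the board diagonal (yaw 122.4°), starting with A.

Request:
send_rows([
  [[0, 0, 0, 0, 0, 7.1, 1], [0, 0, 0, 0, 0, 7.1, 1], [0, 0, 0, 0, 0, 7.1, 1], [0, 0, 0, 0, 0, 7.1, 1], [0, 0, 0, 0, 0, 7.1, 1], [-30, 10, 0, 0, 0, 0, 1], [-35, 11, 0, 0, 0, 0, 1], [-35, 11, 0, 0, 0, 0, 1]],
], newtons=40)

```text
clock: 0.77
tool_pos: [0.2969, 0.4647, 0.2306]
tcp_rot: [-179.9, 0.0, 122.5]
contact_force: [0.4, 0.2, 0.5]
grip_width: 0.996
```

Request:
send_rows([
  [[-35, 11, 0, 0, 0, 0, 1], [-35, 11, 0, 0, 0, 0, 1], [-35, 11, 0, 0, 0, 0, 1], [-35, 11, 0, 0, 0, 0, 1], [-35, 11, 0, 0, 0, 0, 1], [-35, 11, 0, 0, 0, 0, 1], [-30, 9, 10, 0, 0, 0, 1], [0, 0, 20, 0, 0, 0, 1]],
])

```text
clock: 1.43
tool_pos: [0.4953, 0.2996, 0.2037]
tcp_rot: [179.6, 0.2, 122.1]
contact_force: [0.4, 0.1, 0.3]
grip_width: 1.001
```

```bash
cat >> h.py <<'E'
def to(x,y,z,pr=True):
    from scipy.spatial.transform import Rotation as R
    s=arm.observe();r=R.from_euler('xyz',s["tcp_rot"],degrees=True)
    d=r.inv().apply(np.array([x,y,z])-s["tool_pos"])*1000
    print('t',round(s["clock"],2),'tcp',s["tool_pos"].round(4),s["tcp_rot"].round(2),'F',s["contact_force"].round(2),'g',round(s["grip_width"],3),'need',d.round(1));return d
E
python3 - <<'E'
from h import *
to(.509,.287,.025)
p,_=arm.camera("wrist");cv2.imwrite('pics/w1.png',p[:,:,::-1])
m=arm.camera_model("wrist")
for c,s in blobs(p,(20,120,120),(35,255,255),200):print(c,s,ray(m,c,.068).round(4))
E
```

```text
t 1.43 tcp [0.4953 0.2996 0.2037] [179.57   0.23 122.06] F [0.37 0.11 0.34] g 1.001 need [-17.3   3.6 178.8]
[453.69326104 122.38962045] [ 434  102   41   42 1291] [0.562  0.4194 0.068 ]
[321.67806268 211.61823362] [304 197  38  26 351] [0.5051 0.2789 0.068 ]
[132.0419652  215.17809621] [114 199  37  34 977] [0.3404 0.1708 0.068 ]
[261.25507901 262.11738149] [244 247  36  31 886] [0.4806 0.1938 0.068 ]
[384.45176471 264.61176471] [373 254  24  22 425] [0.5964 0.2631 0.068 ]
[319.5709598  315.76456112] [ 298  298   44   36 1219] [0.5724 0.1675 0.068 ]
```

Request:
send_rows([
  [[-10, 2, 20, 0, 0, 0, 1], [-5, 1, 20, 0, 0, 0, 1], [0, 0, 20, 0, 0, 0, 1], [0, 0, 20, 0, 0, 0, 1], [0, 0, 0, 0, 0, 0, 1], [0, 0, 0, 0, 0, 0, 1], [0, 0, 0, 0, 0, 0, 1]],
])

```text
clock: 2.07
tool_pos: [0.4996, 0.2926, 0.1222]
tcp_rot: [179.9, 0.0, 122.4]
contact_force: [-0.0, -0.6, -0.9]
grip_width: 1.004
```

```bash
python3 - <<'E'
from h import *
to(.509,.287,.025)
m=arm.camera_model("wrist");p,_=arm.camera("wrist");cv2.imwrite('pics/w2.png',p[:,:,::-1])
for c,s in blobs(p,(20,120,120),(35,255,255),200):print(c,s,ray(m,c,.068).round(4))
E
```

```text
t 2.07 tcp [0.4996 0.2926 0.1222] [179.95   0.   122.44] F [-0.01 -0.64 -0.87] g 1.004 need [-9.7  4.8 97.2]
[510.02841573 118.28337875] [ 482   89   57   59 2569] [0.5715 0.4202 0.068 ]
[325.36039297 229.86814891] [ 300  207   52   47 1934] [0.5106 0.2844 0.068 ]
[ 68.77972028 240.58682984] [  44  219   51   44 1716] [0.3478 0.1706 0.068 ]
[245.71608833 305.87776025] [ 224  285   43   40 1268] [0.4918 0.1902 0.068 ]
[402.47045952 311.31509847] [391 296  25  28 457] [0.6063 0.2561 0.068 ]
```

View pics/w2.png

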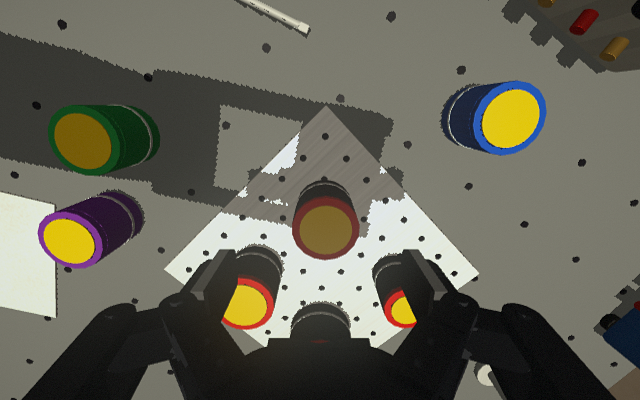

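The wrist view shows A at (325,230), centred between the fingers, which are still short of it. It puts A at (0.511, 0.284), in agreement with the other views. I'll make the final shift and descend.

Request:
send_rows([
  [[-11, 5, 0, 0, 0, 0, 1], [0, 0, 15, 0, 0, 0, 1], [0, 0, 20, 0, 0, 0, 1], [0, 0, 20, 0, 0, 0, 1], [0, 0, 20, 0, 0, 0, 1], [0, 0, 15, 0, 0, 0, 1], [0, 0, 7, 0, 0, 0, 1], [0, 0, 0, 0, 0, 0, 1]],
])

```text
clock: 2.78
tool_pos: [0.5093, 0.2846, 0.0233]
tcp_rot: [-179.9, -0.0, 122.4]
contact_force: [0.7, 0.3, -0.1]
grip_width: 1.001
```

Request:
send_rows([
  [[0, 0, 0, 0, 0, 0, 0], [0, 0, 0, 0, 0, 0, 0], [0, 0, 0, 0, 0, 0, 0], [0, 0, 0, 0, 0, 0, 0], [0, 0, 0, 0, 0, 0, 0], [0, 0, 0, 0, 0, 0, 0], [0, 0, 0, 0, 0, 0, 0], [0, 0, 0, 0, 0, 0, 0]],
], newtons=40)

```text
clock: 3.45
tool_pos: [0.5111, 0.2858, 0.0264]
tcp_rot: [179.8, 0.1, 122.4]
contact_force: [-0.4, -0.4, 5.9]
grip_width: 0.611
```

```bash
python3 - <<'E'
from h import *
to(.5097,.286,.025)
E
```

```text
t 3.45 tcp [0.5111 0.2858 0.0264] [1.7981e+02 6.0000e-02 1.2241e+02] F [-0.43 -0.41  5.91] g 0.611 need [ 0.9 -1.1  1.4]
```

Request:
send_rows([
  [[0, 0, -8, 0, 0, 0, 0], [0, 0, -12, 0, 0, 0, 0], [0, 0, -12, 0, 0, 0, 0], [0, 0, -8, 0, 0, 0, 0], [0, 0, 0, 0, 0, 0, 0], [0, 0, 0, 0, 0, 0, 0], [0, 0, 0, 0, 0, 0, 0], [0, 0, 0, 0, 0, 0, 0]],
])

```text
clock: 4.12
tool_pos: [0.5088, 0.285, 0.0635]
tcp_rot: [-179.9, -0.0, 122.4]
contact_force: [0.3, -0.6, -3.1]
grip_width: 0.606
```

Request:
send_rows([
  [[0, 0, 0, 0, 0, 0, 0], [0, 0, 0, 0, 0, 0, 0], [0, 0, 0, 0, 0, 0, 0], [0, 0, 0, 0, 0, 0, 0], [0, 0, 0, 0, 0, 0, 0], [0, 0, 0, 0, 0, 0, 0]],
])

```text
clock: 4.62
tool_pos: [0.5095, 0.2853, 0.0642]
tcp_rot: [-180.0, -0.0, 122.4]
contact_force: [0.2, -0.2, -3.1]
grip_width: 0.608
```

```bash
python3 - <<'E'
from h import *
to(.511,.2858,.0265)
fs=[]
for i in range(3):
    p,_=arm.camera("scene");fs.append(arm.observe()["contact_force"].round(2))
print(fs, arm.observe()["joint_torque"].round(2)); cv2.imwrite('pics/s3.png',cv2.resize(p[130:270,280:460],None,fx=3,fy=3)[:,:,::-1])
E
```

```text
t 4.62 tcp [0.5095 0.2853 0.0642] [-179.99   -0.    122.39] F [ 0.19 -0.24 -3.08] g 0.608 need [-0.3  1.5 37.7]
[array([ 0.35, -1.3 , -3.52]), array([ 0.36, -0.75, -3.04]), array([ 0.1 ,  0.57, -2.58])] [ -0.   -43.92 -25.58   0.     0.    -0.  ]
```

View pics/s3.png

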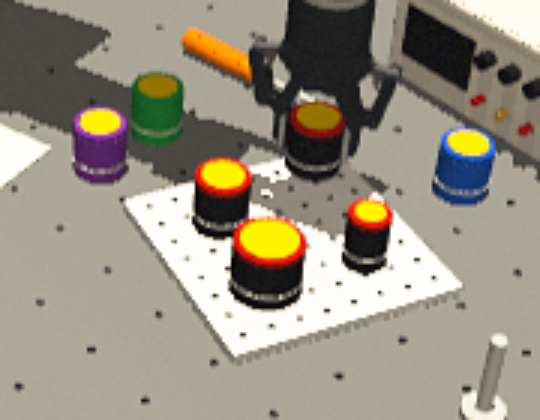

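A is lifted and upright. The force reads about -3.1 N against a roughly -0.2 N baseline, so A is probably the heavy one. I'll set A back down and lift B to compare.

Request:
send_rows([
  [[0, 0, 10, 0, 0, 0, 0], [0, 0, 12, 0, 0, 0, 0], [0, 0, 8, 0, 0, 0, 0], [0, 0, 4, 0, 0, 0, 0], [0, 0, 3, 0, 0, 0, 0], [0, 0, 1, 0, 0, 0, 0], [0, 0, 0, 0, 0, 0, 0], [0, 0, 0, 0, 0, 0, 0]],
])

```text
clock: 5.43
tool_pos: [0.5095, 0.2853, 0.0264]
tcp_rot: [-180.0, -0.0, 122.4]
contact_force: [-1.4, -0.9, -0.4]
grip_width: 0.611
```

Request:
send_rows([
  [[0, 0, 0, 0, 0, 0, 1], [0, 0, 0, 0, 0, 0, 1], [0, 0, 0, 0, 0, 0, 1], [0, 0, 0, 0, 0, 0, 1], [0, 0, 0, 0, 0, 0, 1], [0, 0, 0, 0, 0, 0, 1], [0, 0, 0, 0, 0, 0, 1], [0, 0, 0, 0, 0, 0, 1]],
])

```text
clock: 6.1
tool_pos: [0.5096, 0.2853, 0.0263]
tcp_rot: [180.0, 0.0, 122.4]
contact_force: [-0.1, 0.3, 0.5]
grip_width: 0.999
```

Request:
send_rows([
  [[0, 0, -20, 0, 0, 0, 1], [0, 0, -30, 0, 0, 0, 1], [0, 0, -30, 0, 0, 0, 1], [0, 0, -20, 0, 0, 0, 1], [0, 0, 0, 0, 0, 0, 1], [0, 0, 0, 0, 0, 0, 1], [0, 0, 0, 0, 0, 0, 1]],
])

```text
clock: 6.68
tool_pos: [0.5088, 0.285, 0.1253]
tcp_rot: [-179.9, -0.0, 122.4]
contact_force: [0.7, 0.0, -0.6]
grip_width: 0.997
```

```bash
python3 - <<'E'
from h import *
to(.488,.1925,.12)
m=arm.camera_model("wrist");p,_=arm.camera("wrist")
for c,s in blobs(p,(20,120,90),(35,255,255),200):print(c,s,ray(m,c,.068).round(4))
m=arm.camera_model("scene");p,_=arm.camera("scene")
for c,s in blobs(p,(20,120,90),(35,255,255),30):print(c.round(1),ray(m,c,.068).round(4))
E
```

```text
t 6.68 tcp [0.5088 0.285  0.1253] [-1.799e+02 -2.000e-02  1.224e+02] F [ 0.71  0.03 -0.56] g 0.997 need [-67.  -67.1   5.4]
[505.80833333 101.45568182] [ 477   72   58   60 2640] [0.5721 0.4199 0.068 ]
[ 77.56728778 124.61987578] [  50   97   56   56 2415] [0.3327 0.2506 0.068 ]
[319.62687313 213.6968032 ] [ 294  190   52   49 2002] [0.5095 0.2846 0.068 ]
[ 64.6139748 226.1626575] [  40  204   51   45 1746] [0.3482 0.1702 0.068 ]
[245.44352332 292.99792746] [227 270  36  42 965] [0.495  0.1912 0.068 ]
[397.56934307 297.72019465] [387 283  24  28 411] [0.6055 0.2558 0.068 ]
[355.9 146.8] [0.3332 0.3337 0.068 ]
[332.1 158.3] [0.3396 0.2353 0.068 ]
[620.2 174.2] [0.8901 0.8524 0.068 ]
[313.  170.2] [0.3553 0.1527 0.068 ]
[435.7 177.3] [0.5871 0.4119 0.068 ]
[384.4 179.5] [0.5094 0.2873 0.068 ]
[354.  187.7] [0.4878 0.1938 0.068 ]
[403. 200.] [0.6065 0.2638 0.068 ]
[369.4 209.1] [0.582 0.166 0.068]
[142.  242.6] [ 0.3545 -0.3571  0.068 ]
[604.  263.8] [1.0525 0.4712 0.068 ]
```

Request:
send_rows([
  [[-17, -17, 0, 0, 0, 0, 1], [-25, -25, 0, 0, 0, 0, 1], [-17, -17, 0, 0, 0, 0, 1], [-8, -8, 0, 0, 0, 0, 1], [0, 0, 0, 0, 0, 0, 1], [0, 0, 0, 0, 0, 0, 1], [0, 0, 0, 0, 0, 0, 1]],
])

```text
clock: 7.37
tool_pos: [0.4892, 0.1937, 0.1261]
tcp_rot: [180.0, -0.0, 122.4]
contact_force: [-0.2, -0.5, 0.7]
grip_width: 1.003
```

```bash
python3 - <<'E'
from h import *
to(.488,.1925,.025)
m=arm.camera_model("wrist");p,_=arm.camera("wrist")
for c,s in blobs(p,(20,120,90),(35,255,255),200):print(c,s,ray(m,c,.068).round(4))
E
```

```text
t 7.37 tcp [0.4892 0.1937 0.1261] [ 1.7998e+02 -3.0000e-02  1.2241e+02] F [-0.23 -0.52  0.67] g 1.003 need [ -0.4  -1.7 101.1]
[152.01776199  24.29023091] [ 121    0   62   55 2815] [0.3332 0.2442 0.068 ]
[618.23464711  12.21906508] [ 596    0   44   29 1091] [0.5751 0.405  0.068 ]
[415.11314537 122.32845112] [ 386   92   59   61 2731] [0.5098 0.2855 0.068 ]
[128.26469289 143.41802916] [ 101  117   55   54 2263] [0.3473 0.1656 0.068 ]
[316.68012109 215.61553986] [ 291  192   52   48 1982] [0.4891 0.1906 0.068 ]
[496.74846626 221.12576687] [479 204  37  35 978] [0.6088 0.2609 0.068 ]
[387.05469169 299.24075067] [ 364  271   50   53 1865] [0.58   0.1582 0.068 ]
```

Request:
send_rows([
  [[-1, -2, 10, 0, 0, 0, 1], [0, 0, 20, 0, 0, 0, 1], [0, 0, 20, 0, 0, 0, 1], [0, 0, 20, 0, 0, 0, 1], [0, 0, 20, 0, 0, 0, 1], [0, 0, 10, 0, 0, 0, 1], [0, 0, 0, 0, 0, 0, 1], [0, 0, 0, 0, 0, 0, 1]],
])

```text
clock: 8.08
tool_pos: [0.4873, 0.1912, 0.0256]
tcp_rot: [-179.9, -0.0, 122.4]
contact_force: [0.2, -1.1, 0.7]
grip_width: 1.005
```

Request:
send_rows([
  [[0, 0, 0, 0, 0, 0, 0], [0, 0, 0, 0, 0, 0, 0], [0, 0, 0, 0, 0, 0, 0], [0, 0, 0, 0, 0, 0, 0], [0, 0, 0, 0, 0, 0, 0], [0, 0, 0, 0, 0, 0, 0], [0, 0, 0, 0, 0, 0, 0], [0, 0, 0, 0, 0, 0, 0]],
])

```text
clock: 8.75
tool_pos: [0.489, 0.1912, 0.0278]
tcp_rot: [179.8, 0.1, 122.4]
contact_force: [-0.6, 0.7, 6.3]
grip_width: 0.589
```

Request:
send_rows([
  [[0, 0, -8, 0, 0, 0, 0], [0, 0, -12, 0, 0, 0, 0], [0, 0, -12, 0, 0, 0, 0], [0, 0, -8, 0, 0, 0, 0], [0, 0, 0, 0, 0, 0, 0], [0, 0, 0, 0, 0, 0, 0], [0, 0, 0, 0, 0, 0, 0], [0, 0, 0, 0, 0, 0, 0]],
])

```text
clock: 9.42
tool_pos: [0.4871, 0.1908, 0.0657]
tcp_rot: [-179.9, -0.0, 122.4]
contact_force: [1.4, 0.3, -0.7]
grip_width: 0.59
```

Request:
send_rows([
  [[0, 0, 0, 0, 0, 0, 0], [0, 0, 0, 0, 0, 0, 0], [0, 0, 0, 0, 0, 0, 0], [0, 0, 0, 0, 0, 0, 0], [0, 0, 0, 0, 0, 0, 0], [0, 0, 0, 0, 0, 0, 0]],
])

```text
clock: 9.92
tool_pos: [0.4877, 0.1909, 0.0662]
tcp_rot: [-180.0, -0.0, 122.4]
contact_force: [-0.1, -0.1, -0.9]
grip_width: 0.593
```

```bash
python3 - <<'E'
from h import *
to(.4885,.1918,.0255)
fs=[]
for i in range(6):
    p,_=arm.camera("scene");fs.append(arm.observe()["contact_force"][2].round(2))
print(fs,np.mean(fs), arm.observe()["joint_torque"].round(2)); cv2.imwrite('pics/s4.png',cv2.resize(p[130:270,280:460],None,fx=3,fy=3)[:,:,::-1])
E
```

```text
t 9.92 tcp [0.4877 0.1909 0.0662] [-180.    -0.   122.4] F [-0.07 -0.06 -0.91] g 0.593 need [ 0.3  1.1 40.7]
[np.float64(-1.52), np.float64(-0.94), np.float64(-1.04), np.float64(-0.96), np.float64(-1.73), np.float64(-1.13)] -1.22 [  0.   -37.19 -23.94   0.     0.    -0.  ]
```

View pics/s4.png

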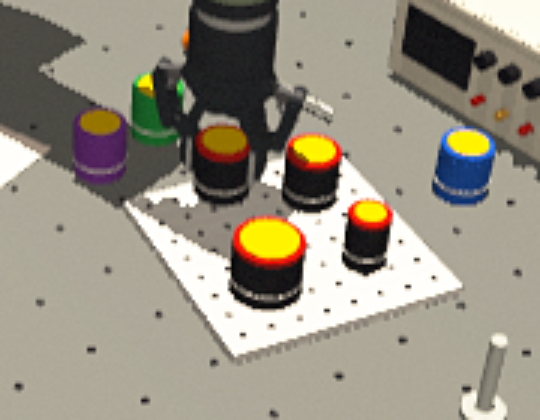

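B is lifted and reads about 1.2 N against A's 3.1 N, so B is the lighter cell and A keeps the glass. I'll set B down and go back to A.

Request:
send_rows([
  [[0, 0, 10, 0, 0, 0, 0], [0, 0, 12, 0, 0, 0, 0], [0, 0, 8, 0, 0, 0, 0], [0, 0, 4, 0, 0, 0, 0], [0, 0, 3, 0, 0, 0, 0], [0, 0, 2, 0, 0, 0, 0], [0, 0, 0, 0, 0, 0, 0], [0, 0, 0, 0, 0, 0, 0]],
])

```text
clock: 10.88
tool_pos: [0.4875, 0.1909, 0.0277]
tcp_rot: [-179.9, -0.0, 122.4]
contact_force: [-3.1, 0.2, 4.7]
grip_width: 0.591
```

Request:
send_rows([
  [[0, 0, 0, 0, 0, 0, 1], [0, 0, 0, 0, 0, 0, 1], [0, 0, 0, 0, 0, 0, 1], [0, 0, 0, 0, 0, 0, 1], [0, 0, 0, 0, 0, 0, 1], [0, 0, 0, 0, 0, 0, 1], [0, 0, 0, 0, 0, 0, 1], [0, 0, 0, 0, 0, 0, 1]],
])

```text
clock: 11.55
tool_pos: [0.4877, 0.1909, 0.0272]
tcp_rot: [-180.0, -0.0, 122.4]
contact_force: [-1.1, 0.0, 0.6]
grip_width: 0.999
```

Request:
send_rows([
  [[0, 0, -20, 0, 0, 0, 1], [0, 0, -30, 0, 0, 0, 1], [0, 0, -30, 0, 0, 0, 1], [0, 0, -20, 0, 0, 0, 1], [0, 0, 0, 0, 0, 0, 1], [0, 0, 0, 0, 0, 0, 1]],
])

```text
clock: 12.05
tool_pos: [0.489, 0.1912, 0.1288]
tcp_rot: [179.8, 0.1, 122.4]
contact_force: [-0.1, -0.7, -0.5]
grip_width: 1.002
```

Request:
send_rows([
  [[17, 17, 0, 0, 0, 0, 1], [25, 25, 0, 0, 0, 0, 1], [17, 17, 0, 0, 0, 0, 1], [8, 8, 0, 0, 0, 0, 1], [0, 0, 0, 0, 0, 0, 1], [0, 0, 0, 0, 0, 0, 1], [0, 0, 0, 0, 0, 0, 1]],
])

```text
clock: 12.63
tool_pos: [0.5074, 0.2821, 0.1261]
tcp_rot: [-179.8, 0.0, 122.4]
contact_force: [0.3, 0.7, 0.1]
grip_width: 1.0
```

```bash
python3 - <<'E'
from h import *
to(.5095,.2858,.0255)
m=arm.camera_model("wrist");p,_=arm.camera("wrist")
for c,s in blobs(p,(20,120,90),(35,255,255),200):print(c,s,ray(m,c,.068).round(4))
m=arm.camera_model("scene");p,_=arm.camera("scene")
for c,s in blobs(p,(20,120,90),(35,255,255),30):print(c.round(1),ray(m,c,.068).round(4))
E
```

```text
t 12.63 tcp [0.5074 0.2821 0.1261] [-179.83    0.    122.37] F [0.25 0.67 0.1 ] g 1.0 need [  2.    4.1 100.5]
[509.81701807  98.69804217] [ 481   69   58   60 2656] [0.5721 0.4198 0.068 ]
[ 81.81840796 122.17703151] [  54   95   57   56 2412] [0.3326 0.2504 0.068 ]
[323.41758242 211.14435564] [ 298  187   52   49 2002] [0.5095 0.2846 0.068 ]
[ 68.56419113 223.89291883] [  44  202   50   45 1737] [0.3481 0.1699 0.068 ]
[246.77137177 289.5526839 ] [ 229  267   35   42 1006] [0.493  0.1912 0.068 ]
[398.86468647 296.22112211] [391 282  20  26 303] [0.6045 0.2542 0.068 ]
[355.7 146.7] [0.3323 0.3333 0.068 ]
[332.1 158.3] [0.3396 0.2353 0.068 ]
[619.9 174.1] [0.8895 0.8522 0.068 ]
[312.9 170.2] [0.3551 0.1526 0.068 ]
[435.7 177.3] [0.5871 0.4119 0.068 ]
[384.5 179.5] [0.5095 0.2875 0.068 ]
[353.5 187.4] [0.4861 0.1936 0.068 ]
[403. 200.] [0.6065 0.2638 0.068 ]
[369.4 209.1] [0.5819 0.1661 0.068 ]
[142.  242.6] [ 0.3545 -0.357   0.068 ]
[604.  263.9] [1.0527 0.4712 0.068 ]
```

Request:
send_rows([
  [[2, 4, 5, 0, 0, 0, 1], [0, 0, 18, 0, 0, 0, 1], [0, 0, 20, 0, 0, 0, 1], [0, 0, 20, 0, 0, 0, 1], [0, 0, 20, 0, 0, 0, 1], [0, 0, 15, 0, 0, 0, 1], [0, 0, 3, 0, 0, 0, 1], [0, 0, 0, 0, 0, 0, 1]],
])

```text
clock: 13.4
tool_pos: [0.5096, 0.2863, 0.0247]
tcp_rot: [-179.8, -0.0, 122.4]
contact_force: [-0.6, -0.3, 0.0]
grip_width: 1.001
```

Request:
send_rows([
  [[0, 0, 0, 0, 0, 0, 0], [0, 0, 0, 0, 0, 0, 0], [0, 0, 0, 0, 0, 0, 0], [0, 0, 0, 0, 0, 0, 0], [0, 0, 0, 0, 0, 0, 0], [0, 0, 0, 0, 0, 0, 0], [0, 0, 0, 0, 0, 0, 0], [0, 0, 0, 0, 0, 0, 0]],
], newtons=50)

```text
clock: 14.07
tool_pos: [0.5118, 0.2875, 0.0282]
tcp_rot: [179.9, 0.0, 122.4]
contact_force: [-0.9, -0.8, 6.9]
grip_width: 0.604
```

Request:
send_rows([
  [[0, 0, -8, 0, 0, 0, 0], [0, 0, -12, 0, 0, 0, 0], [0, 0, -12, 0, 0, 0, 0], [0, 0, -8, 0, 0, 0, 0], [0, 0, 0, 0, 0, 0, 0], [0, 0, 0, 0, 0, 0, 0], [0, 0, 0, 0, 0, 0, 0], [0, 0, 0, 0, 0, 0, 0]],
])

```text
clock: 14.73
tool_pos: [0.51, 0.2869, 0.0655]
tcp_rot: [-179.9, -0.0, 122.4]
contact_force: [-0.0, 0.1, -3.5]
grip_width: 0.605
```

Request:
send_rows([
  [[0, 0, -10, 0, 0, 0, 0], [0, 0, -20, 0, 0, 0, 0], [0, 0, -20, 0, 0, 0, 0], [0, 0, -20, 0, 0, 0, 0], [0, 0, -10, 0, 0, 0, 0], [0, 0, 0, 0, 0, 0, 0], [0, 0, 0, 0, 0, 0, 0], [0, 0, 0, 0, 0, 0, 0]],
])

```text
clock: 15.4
tool_pos: [0.5096, 0.2868, 0.1448]
tcp_rot: [-179.8, -0.0, 122.4]
contact_force: [-0.5, 0.8, -4.5]
grip_width: 0.602
```

```bash
python3 - <<'E'
from h import *
to(.530,-.1985,.12)
E
```

```text
t 15.4 tcp [0.5096 0.2868 0.1448] [-1.7984e+02 -3.0000e-02  1.2239e+02] F [-0.48  0.82 -4.49] g 0.602 need [-420.7 -242.7   25.3]
```

Request:
send_rows([
  [[-12, -7, 0, 0, 0, 0, 0], [-22, -13, 0, 0, 0, 0, 0], [-28, -16, 0, 0, 0, 0, 0], [-28, -16, 0, 0, 0, 0, 0], [-28, -16, 0, 0, 0, 0, 0], [-28, -16, 0, 0, 0, 0, 0], [-28, -16, 0, 0, 0, 0, 0], [-28, -16, 0, 0, 0, 0, 0]],
])

```text
clock: 16.07
tool_pos: [0.5194, 0.0523, 0.1448]
tcp_rot: [-179.8, -0.1, 122.4]
contact_force: [0.0, -0.4, -2.8]
grip_width: 0.605
```

Request:
send_rows([
  [[-28, -16, 0, 0, 0, 0, 0], [-28, -16, 0, 0, 0, 0, 0], [-28, -16, 0, 0, 0, 0, 0], [-28, -16, 0, 0, 0, 0, 0], [-28, -16, 0, 0, 0, 0, 0], [-26, -15, 0, 0, 0, 0, 0], [-20, -11, 0, 0, 0, 0, 0], [-10, -6, 0, 0, 0, 0, 0]],
])

```text
clock: 16.73
tool_pos: [0.5302, -0.1743, 0.145]
tcp_rot: [-179.9, -0.0, 122.2]
contact_force: [0.7, 0.0, -3.2]
grip_width: 0.6
```

Request:
send_rows([
  [[0, 0, 0, 0, 0, 0, 0], [0, 0, 0, 0, 0, 0, 0], [0, 0, 0, 0, 0, 0, 0], [0, 0, 0, 0, 0, 0, 0], [0, 0, 0, 0, 0, 0, 0], [0, 0, 0, 0, 0, 0, 0], [0, 0, 0, 0, 0, 0, 0]],
])

```text
clock: 17.32
tool_pos: [0.5316, -0.1702, 0.1464]
tcp_rot: [180.0, 0.0, 122.5]
contact_force: [0.2, 0.3, -4.3]
grip_width: 0.598
```

```bash
python3 - <<'E'
from h import *
to(.530,-.1985,.106)
m=arm.camera_model("wrist");p,_=arm.camera("wrist");cv2.imwrite('pics/w5.png',p[:,:,::-1])
q,_=arm.camera("scene");q=cv2.resize(q[130:310,170:440],None,fx=2.8,fy=2.8);cv2.imwrite('pics/s5.png',q[:,:,::-1])
E
```

```text
t 17.32 tcp [ 0.5316 -0.1702  0.1464] [179.99   0.   122.47] F [ 0.22  0.3  -4.33] g 0.598 need [-23.  -16.5  40.4]
```

View pics/w5.png

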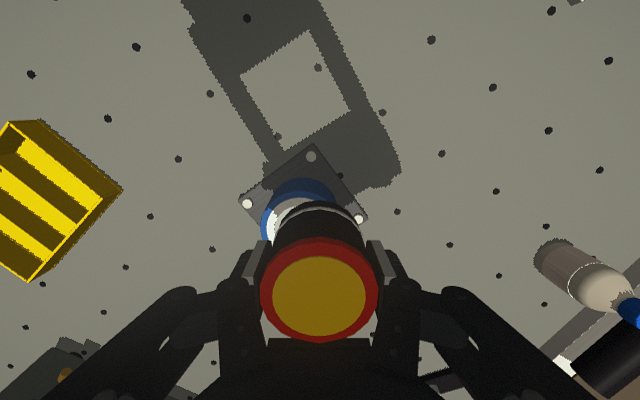

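View pics/s5.png

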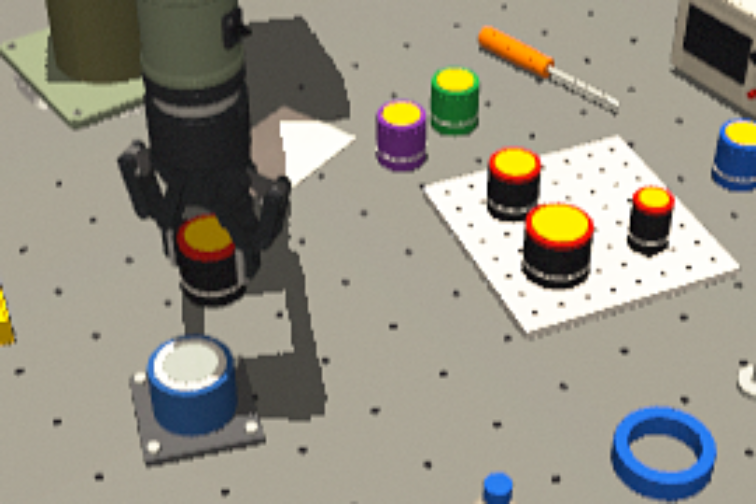

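The cell is held upright with clear air above the scope, and the lighter cell stands on the board. The scope window is at crop (191,363), which is scene pixel (238,260). I'll shift over it and lower about 38 mm.

Request:
send_rows([
  [[-8, -6, 0, 0, 0, 0, 0], [-10, -7, 0, 0, 0, 0, 0], [-5, -4, 0, 0, 0, 0, 0], [0, 0, 0, 0, 0, 0, 0], [0, 0, 0, 0, 0, 0, 0], [0, 0, 0, 0, 0, 0, 0]],
])

```text
clock: 17.92
tool_pos: [0.5292, -0.1997, 0.1461]
tcp_rot: [180.0, -0.0, 122.3]
contact_force: [0.3, -0.3, -3.0]
grip_width: 0.602
```

Request:
send_rows([
  [[0, 0, 8, 0, 0, 0, 0], [0, 0, 10, 0, 0, 0, 0], [0, 0, 10, 0, 0, 0, 0], [0, 0, 8, 0, 0, 0, 0], [0, 0, 2, 0, 0, 0, 0], [0, 0, 0, 0, 0, 0, 0], [0, 0, 0, 0, 0, 0, 0], [0, 0, 0, 0, 0, 0, 0]],
])

```text
clock: 18.58
tool_pos: [0.5299, -0.1997, 0.1087]
tcp_rot: [180.0, 0.1, 122.4]
contact_force: [-0.1, 0.1, -2.4]
grip_width: 0.6
```

```bash
python3 - <<'E'
from h import *
m=arm.camera_model("scene");print('scope scene',ray(m,(238.2,259.6),.06).round(4))
to(.530,-.1985,.106)
q,_=arm.camera("scene")
for c,s in blobs(q,(20,120,90),(35,255,255),30):print(c.round(1),s,ray(m,c,.068).round(4),ray(m,c,.146).round(4))
t,_=arm.camera("top")
a=cv2.resize(q[150:310,180:320],None,fx=3.2,fy=3.2);b=cv2.resize(t[140:230,365:435],None,fx=4,fy=4)
o=np.zeros((512,a.shape[1]+b.shape[1],3),np.uint8);o[:a.shape[0],:a.shape[1]]=a;o[:b.shape[0],a.shape[1]:]=b
cv2.imwrite('pics/s6.png',o[:,:,::-1])
E
```

```text
scope scene [ 0.5324 -0.1981  0.06  ]
t 18.58 tcp [ 0.5299 -0.1997  0.1087] [1.7997e+02 5.0000e-02 1.2240e+02] F [-0.05  0.07 -2.42] g 0.6 need [1.  0.8 2.7]
[355.9 146.8] [347 142  18  11  36] [0.3333 0.3333 0.068 ] [0.4236 0.2492 0.146 ]
[332.1 158. ] [326 154  13   9  88] [0.3386 0.2361 0.068 ] [0.4284 0.161  0.146 ]
[619.3 173.7] [599 163  41  24 260] [0.8874 0.8527 0.068 ] [0.9261 0.7203 0.146 ]
[313.  170.2] [307 167  13   8  83] [0.3553 0.1527 0.068 ] [0.4436 0.0854 0.146 ]
[435.7 177.3] [429 174  14   8  85] [0.5871 0.4119 0.068 ] [0.6538 0.3205 0.146 ]
[353.5 187.4] [347 183  14  10 107] [0.4861 0.1936 0.068 ] [0.5622 0.1225 0.146 ]
[403.1 200. ] [398 197  11   7  58] [0.6067 0.264  0.068 ] [0.6715 0.1864 0.146 ]
[369.5 209.1] [360 203  20  13 209] [0.5821 0.1661 0.068 ] [0.6492 0.0976 0.146 ]
[142.  242.6] [ 111  220   64   47 2023] [ 0.3545 -0.357   0.068 ] [ 0.4428 -0.3768  0.146 ]
[232.9 231.4] [226 226  16  11 136] [ 0.4479 -0.1627  0.068 ] [ 0.5275 -0.2006  0.146 ]
[604.1 263.9] [578 250  52  29 243] [1.0527 0.4712 0.068 ] [1.0761 0.3743 0.146 ]
```

View pics/s6.png

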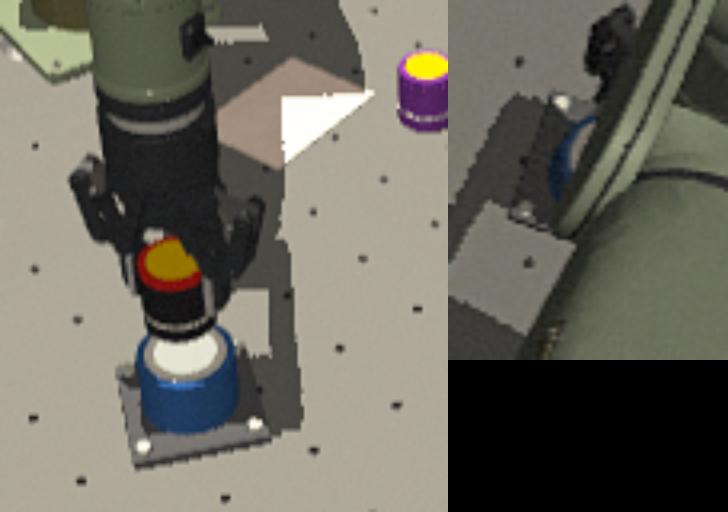

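The cap axis is at about (0.528, -0.201) and the window at about (0.531, -0.198), so they are roughly 4 mm apart, with the underside about 30 mm above the glass. Handing in.

```bash
python3 - <<'E'
from h import *
s=arm.observe();print(s["joint_velocities"].round(2),s["contact_force"].round(2),s["grip_width"]);arm.hand_in()
E
```

```text
[ 0.02 -0.13  0.16 -0.01  0.05  0.14] [ 0.48 -0.09 -3.61] 0.6008780285530984
the job is handed in; nothing more can be done
```

I handed in with the heavier cell, A, held still and upright over the scope window. Hand-in gives no verdict, so I don't know how it was judged.

- **Weighing:** I lifted A first (about 3.1 N) and set it back. B then read about 1.2 N, so B is the lighter one. I put B back on the board, then lifted A again and carried it to the scope.
- **Position over the scope:** The last checks put A's axis about 4 mm from the window centre, with an estimated 3 cm between its underside and the glass. Part of its cap was hidden by the fingers, so the 4 mm is approximate. The arm was at rest, and the wrist read 3.6 N.
- **Other cells:** B stands released on the board, about 2 mm from where it started. The narrow and wide cells did not measurably move.
- **Disagreements:** The three cameras differed by 2–5 mm on positions. The first wrist-camera reading was up to about 9 mm off because the arm was still moving, so I ignored it. The arm blocked the top camera's final view of the scope.

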